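# Unload the dry toy wheel from its drying bar

### The arm

A 7-joint arm with a two-finger parallel gripper is mounted at the origin on the work surface. World frame = base frame: x ahead of the robot, y to its left, z up, the work surface at z = 0. Lengths are in mm, angles in rad, forces in N, time in s.
With the tool pointing down it reaches from about 425 to 875 mm from the base axis. Payload 4.7 kg.
Tool frame: the origin (TCP) lies at the very end of the fingers, on their centre line; the grasp point (between the pads) lies 19 mm behind it (r.hold_point_z is the distance from the TCP to the grasp point, in mm); z points along the fingers, y is the line along which they close (so a half turn about z gives the same grasp; the last joint's range is limited). The gripper opens to 85 mm and grips with 20 to 120 N. Pads are 22 mm wide; open, the fingers measure 114 mm over their backs; the gripper's body (76 mm by 85 mm) begins 54 mm behind the grasp point. The pads swing forward as they close: fully open they stand 13 mm farther back than shut.
Start: joints at [1.357, 0.321, -0.07, 1.45, 0.023, 1.371, -0.057], TCP at [146.771, -633.232, 231.349] pointing down, gripper open.
Joint ranges: [-2.86, 2.86], [-0.3, 2.09], [-1.38, 1.24], [0.06, 2.45], [-1.56, 4.7], [0.09, 2.05], [-2.69, 2.69]. Speed limits (rad/s): [2.57, 2.57, 3.14, 3.14, 3.14, 3.14, 3.14].

### API

Orientations are given as a rotation vector (axis times angle).
In Python, from bench import r, optics, ticket gives the robot as it stands.
- The arm moves only by the tool drive_tool, never from a script. Its argument "increments" is text: rows parted by semicolons, each of 5 numbers parted by spaces: the finger opening in mm, from 0 to 85.4, then the shift along the tool's x, y, z in mm, then the turn about the tool's z in rad. A call has 1 to 20 rows; each row shifts and turns the commanded pose from where the row before left it, along the tool's axes as they then stand; what a row does not reach is not made up. A row lasts 1/8 s, in which the tool goes at most 62.5 mm and 10.7 degrees, less where a joint would pass 70% of its speed; a pose out of reach is approached as far as the arm can. A call with a gripper value outside its range is refused whole. The fingers move at their own pace and stop on an object; "newtons" is the grip in N (left out, the last holds). Time passes only in rows, so rows that do not move let the fingers close. It gives the time, the measured TCP pose, the force, the opening and the grip force at its end, in the units of the state.
- r.get_obs(): the state, without advancing time (a new reading comes with each control period).
- optics.grab_frame(name): name is "side" or "top"; returns the picture (400x640x3 uint8, red, green, blue); there is no depth.
- optics.camera_info(name): a dict with "camera_matrix" (3x3 intrinsics, pixels), "world_from_camera" (4x4, takes a point from camera to world coordinates). Camera axes: x right, y down, z forward; pixel columns grow to the right and rows downward; lengths in mm; the calibration is good to about 2 mm. A picture is of the moment at which its call begins. camera_info takes no time and is no camera call.
- ticket.job_done(): hands the job in; it is judged then, once.
The state is a dict: "time_s": time; "q": joint angles; "joint_vel": joint speeds; "joint_efforts": joint torques, N m; "tcp_pos": TCP position; "ee_rot": TCP orientation; "contact_force": force on the tool from outside, world axes, zero at the start; "moment": the same for the moment, N m; "finger_gap": opening from 0.0 (shut) to 1.0 (fully open); "grip_force": force on a finger pad.
Only numpy, scipy, OpenCV 4.12 (cv2) and the standard library are available. Lean on these libraries where they do the work, as an engineer would, in place of code of your own. Each camera call takes 0.05 s, during which the arm holds its last target. There are 200 camera calls.

### The job

Two drying stands stand on the toy maker's table, and the single large wheel on one of the bars is dry. Slide the square wooden stop collar off the free end of that bar and set it down in the open plywood tray; after that slide the large wheel off the same bar and set it down in the tray too. Set both down gently rather than dropping them.

Things in the scene. Friction and masses are not known exactly. Their poses are not given: they have to be found in the camera images.
- stand: Fixed wooden drying stand with the large wheel. Origin: centre of its base board's underside (90 x 220 x 18 mm), z up. A post at y = -93 mm (24 mm thick in y, top z = 128 mm) holds a level steel bar, 12 mm thick, at x = 0, z = 110 mm, along +y to its free end at y = +100 mm. A like stand (like collar, two 36 mm wheels) is about parallel, its bar at least 110 mm away.
- collar: Dark wooden stop collar on the same bar between the large wheel and the free end: square block 36 x 36 mm, 22 mm thick along the bar, 20 mm square hole. Origin: its centre; its y axis is the hole's axis, along the bar. It hangs loose, its centre 4 mm below the bar's axis, at least 10 mm clear of the wheel. About 35 g.
- wheel: Large pale wooden toy wheel on the bar: plain disc, 56 mm in diameter, 26 mm thick along the bar, 20 mm hole. Origin: its centre; its y axis is the hole's axis, along the bar. It hangs loose, its centre 4 mm below the bar's axis, at least 30 mm clear of the post. About 45 g. It comes off over the free end only.
- tray: Open plywood tray, fixed on the table: 240 mm along its x, 200 mm along its y, 40 mm high, walls and floor 6 mm thick. Origin: centre of its underside; z up.
Things that resemble listed ones, but are neither listed nor needed, are in the scene too. Leave any orange or turquoise look-alike of the wheel alone.

How it is judged (in metres and radians):
On the way:
1. the collar lies released in the tray while the large wheel is still on its bar (x of collar in the frame of tray between -0.114 and 0.114 m and y of collar in the frame of tray between -0.094 and 0.094 m and z of collar in the frame of tray below 0.07 m and linear speed of collar below 0.05 m/s and contact force between the fingers and collar below 0.3 N and x of wheel in the frame of stand between -0.015 and 0.015 m and y of wheel in the frame of stand between -0.085 and 0.105 m and z of wheel in the frame of stand above 0.095 m), for 0.2 s.
At the end, for the whole second after the job is handed in: The collar and the large wheel both lie at rest in the tray: their centres inside its walls (within 114 mm of its centre along its x, 94 mm along its y) and less than 70 mm above its underside (x of collar in the frame of tray between -0.114 and 0.114 m and y of collar in the frame of tray between -0.094 and 0.094 m and z of each of collar, wheel in the frame of tray below 0.07 m and x of wheel in the frame of tray between -0.114 and 0.114 m and y of wheel in the frame of tray between -0.094 and 0.094 m and linear speed of each of collar, wheel below 0.05 m/s); the robot touches nothing.
It fails at once if the collar is dropped into the tray (it moves faster than 0.8 m/s inside it: a fall of more than about 35 mm) (x of collar in the frame of tray between -0.114 and 0.114 m and y of collar in the frame of tray between -0.094 and 0.094 m and z of collar in the frame of tray below 0.07 m and linear speed of collar above 0.8 m/s).
It fails at once if the wheel is dropped into the tray (it moves faster than 0.8 m/s inside it: a fall of more than about 35 mm) (x of wheel in the frame of tray between -0.114 and 0.114 m and y of wheel in the frame of tray between -0.094 and 0.094 m and z of wheel in the frame of tray below 0.07 m and linear speed of wheel above 0.8 m/s).
It also fails if it takes over 53 s, if anything falls off the work surface, if the arm or the gripper's body presses on something with over 40 N, if the wrist force passes 120 N, or if a joint passes its speed limit or range.

## Working session

There is one attempt and no reset: what is moved stays moved. The work goes in short steps, Python scripts to look and compute and a tool call to move; the robot and the scene stay as the last step left them, time stands still between calls to the robot, and variables do not carry over. Pictures are saved under pics/ and viewed, at most 10 in all, crops included, and the job is handed in when it is done.

Besides the shell and the picture viewer there is one more tool, called after "Request:" as name(argument=value, ...), one argument or row to a line, values as JSON. drive_tool: Moves the arm, as the interface text tells. Its arguments: {"type":"object","properties":{"increments":{"type":"string"},"newtons":{"type":"number"}},"required":["increments"]}

```bash
mkdir -p pics; python3 - <<'E'
from bench import r,optics
import cv2,numpy as np
np.set_printoptions(precision=4,suppress=True)
for n in("top","side"):
    f=optics.grab_frame(n);cv2.imwrite(f"pics/{n}0.png",f[:,:,::-1]);c=optics.camera_info(n);print(n,c["camera_matrix"],c["world_from_camera"])
o=r.get_obs();print(o["time_s"],o["tcp_pos"],o["ee_rot"],o["finger_gap"])
E
```

```text
top [[505.172    0.     310.9048]
 [  0.     505.172  204.1599]
 [  0.       0.       1.    ]] [[  -0.1125   -0.9712    0.2102  303.2029]
 [  -0.9936    0.1104   -0.0216    8.8249]
 [  -0.0022   -0.2113   -0.9774 1087.1117]
 [   0.        0.        0.        1.    ]]
side [[420.542    0.     312.6747]
 [  0.     420.542  198.7086]
 [  0.       0.       1.    ]] [[   0.9996   -0.0023    0.0297  469.718 ]
 [  -0.0234   -0.675     0.7375 -632.8003]
 [   0.0183   -0.7378   -0.6747  655.0981]
 [   0.        0.        0.        1.    ]]
0.1 [ 146.6233 -632.7549  230.3206] [-3.1195 -0.3569  0.0005] 0.9995629346893657
```

View pics/top0.png

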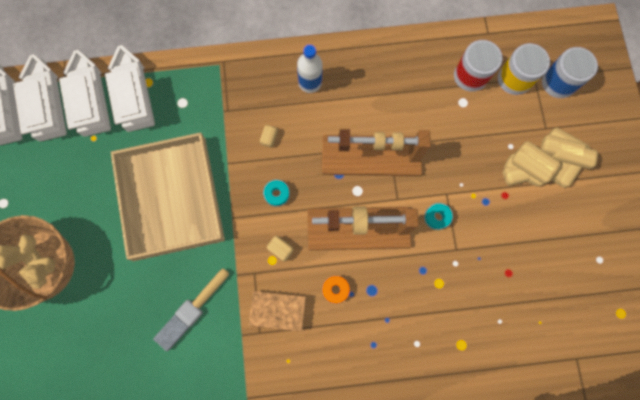

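View pics/side0.png

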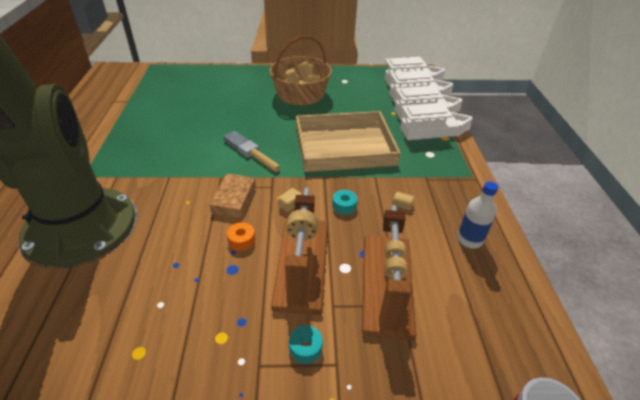

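Top view: stand A has its bar at (310–412, 220) with a single pale wheel at (360,222) and a dark collar at (334,221). Stand B has its bar at (330–430, 140) with two small wheels at (380,141) and (398,141). The turquoise rings at (276,193) and (438,216) and the orange ring at (336,290) are decoys lying on the table. Stand A fits the description because it has one large wheel. I'll confirm that in an enlarged crop.

```bash
cat > h.py <<'E'
import numpy as np,cv2
from bench import r,optics
np.set_printoptions(precision=1,suppress=True)
def ray(n,u,v):
    c=optics.camera_info(n);T=np.array(c["world_from_camera"]);d=np.linalg.inv(c["camera_matrix"])@[u,v,1]
    return T[:3,3],T[:3,:3]@d
def onz(n,u,v,z):
    o,d=ray(n,u,v);return o+d*(z-o[2])/d[2]
def tri(a,b):
    (o1,d1),(o2,d2)=ray("top",*a),ray("side",*b)
    s=np.linalg.lstsq(np.c_[d1,-d2],o2-o1,rcond=None)[0]
    p,q=o1+s[0]*d1,o2+s[1]*d2;return (p+q)/2,np.linalg.norm(p-q)
def pix(n,p):
    c=optics.camera_info(n);q=np.linalg.inv(c["world_from_camera"])@[*p,1];w=c["camera_matrix"]@q[:3];return w[:2]/w[2]
E
python3 - <<'E'
import cv2,numpy as np
t=cv2.imread('pics/top0.png')[195:260,295:425];s=cv2.imread('pics/side0.png')[180:315,255:345]
t=cv2.resize(t,None,fx=4,fy=4,interpolation=2);s=cv2.resize(s,None,fx=4,fy=4,interpolation=2)
im=np.zeros((540,520+280,3),np.uint8);im[:260,:520]=t;s=s[:540,40:320];im[:s.shape[0],520:]=s
t2=cv2.resize(cv2.imread('pics/top0.png')[125:265,100:230],None,fx=2,fy=2);im[260:540,:260]=t2
cv2.imwrite('pics/crop.png',im)
E
```

```text
(no output)
```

View pics/crop.png

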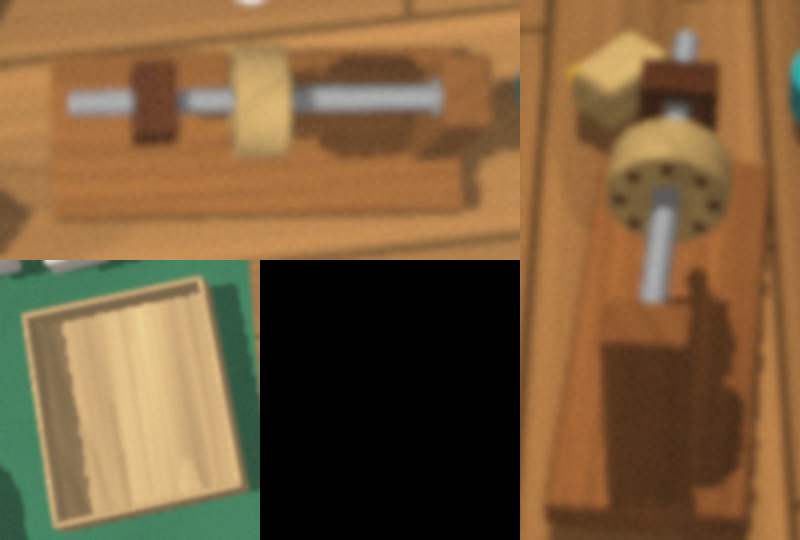

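The crop confirms it: a single large pale wheel (crop 261,100) and a dark square collar (155,102) on stand A's bar, with the free end on the left. The tray is clear.

```bash
python3 - <<'E'
from h import *
f=cv2.imread('pics/top0.png');hsv=cv2.cvtColor(f,cv2.COLOR_BGR2HSV)
def comp(n,img,mask,box):
    x0,y0,x1,y1=box;m=np.zeros_like(mask);m[y0:y1,x0:x1]=mask[y0:y1,x0:x1]
    v,u=np.nonzero(m);return u,v
# bar: low saturation
u,v=comp('t',f,((hsv[...,1]<70)&(hsv[...,2]>90)).astype(np.uint8),(305,208,412,232))
P=np.array([onz('top',a,b,110) for a,b in zip(u,v)])
l=cv2.fitLine(P[:,:2].astype(np.float32),cv2.DIST_HUBER,0,.01,.01).ravel();print('bar',len(u),l,u.min(),u.max(),'yaw',np.arctan2(l[1],l[0]))
print('free end',onz('top',311.5,220.7,110),'root',onz('top',405.5,219.2,110))
print('stand base corners',[onz('top',295+a/4,195+b/4,18) for a,b in((52,65),(55,218),(462,215))])
print('collar edges',[onz('top',295+a/4,195+b/4,124) for a,b in((133,102),(178,102),(155,62),(155,143))])
print('wheel edges',[onz('top',295+a/4,195+b/4,z) for a,b,z in((232,102,134),(291,102,134),(261,50,106),(261,157,106))])
print('tri bar end',tri((311.5,220.7),(265+688/4-520/4,180+35/4)))
c=[onz('top',100+a/2,125+(b-260)/2,40) for a,b in((22,315),(203,277),(245,490),(55,528))];print('tray',*c,np.mean(c,0),[np.linalg.norm(c[i]-c[i-1]) for i in range(4)])
from scipy.spatial.transform import Rotation as R
print(R.from_rotvec(r.get_obs()["ee_rot"]).as_matrix())
E
```

```text
bar 454 [   0.1    1.   471.3 -110.3] 312 405 yaw 1.4741788
free end [480.1 -10.2 110. ] root [ 462.2 -194.1  110. ]
stand base corners [array([518.2,  -6.8,  18. ]), array([435.7,   0.8,  18. ]), array([ 412.9, -214.1,   18. ])]
collar edges [array([474.3, -42.2, 124. ]), array([471.9, -63.9, 124. ]), array([492.7, -55.2, 124. ]), array([453.2, -50.3, 124. ])]
wheel edges [array([467.2, -88.8, 134. ]), array([ 464. , -116.9,  134. ]), array([ 496.4, -109.4,  106. ]), array([ 443.2, -102.2,  106. ])]
tri bar end (array([481.5, -10. , 111.3]), np.float64(3.291225132946882))
tray [691.4 403.9  40. ] [712.6 205.7  40. ] [473.1 177.8  40. ] [455.7 376.7  40. ] [583.2 291.   40. ] [np.float64(237.22595851564853), np.float64(199.31773527368563), np.float64(241.08128574089923), np.float64(199.58778241109775)]
[[ 1.   0.2 -0. ]
 [ 0.2 -1.   0. ]
 [-0.  -0.  -1. ]]
```

```bash
cat >> h.py <<'E'
from scipy.spatial.transform import Rotation as R
def sim(rows,p=None,M=None):
    o=r.get_obs();p=np.array(o["tcp_pos"]) if p is None else p;M=R.from_rotvec(o["ee_rot"]).as_matrix() if M is None else M
    for x in rows.split(';'):
        g,a,b,c,t=map(float,x.split());p=p+M@[a,b,c];M=M@R.from_rotvec([0,0,t]).as_matrix()
    return p,np.degrees(np.arctan2(M[1,0],M[0,0])),M
def rel(target,yaw=None):
    o=r.get_obs();M=R.from_rotvec(o["ee_rot"]).as_matrix();y=np.arctan2(M[1,0],M[0,0])
    d=M.T@(np.array(target)-o["tcp_pos"]);t=None if yaw is None else -(np.radians(yaw)-y)
    print('tool shift',d,'turn',None if t is None else round((t+np.pi)%(2*np.pi)-np.pi,3),'obs',round(o["time_s"],2),np.array(o["tcp_pos"]),np.degrees(y),o["finger_gap"],o["grip_force"],np.array(o["contact_force"]))
E
python3 - <<'E'
from h import *
p,y,M=sim(';'.join(['85 58 -14 0 -0.1038']*12));print(p,y,r.hold_point_z)
print('rest',M.T@(np.array([476.5,-53,231])-p))
E
```

```text
[488.8 -55.7 231.1] 84.42215636431214 18.700000000000003
rest [  1.5 -12.5   0.1]
```

Request:
drive_tool(
  increments="85 58 -15 0 -0.104;85 58 -15 0 -0.104;85 58 -15 0 -0.104;85 58 -15 0 -0.104;85 58 -15 0 -0.104;85 58 -15 0 -0.104;85 58 -15 0 -0.104;85 58 -15 0 -0.104;85 58 -15 0 -0.104;85 58 -15 0 -0.104;85 58 -15 0 -0.104;85 58 -15 0 -0.103;85 0 0 0 0;85 0 0 0 0",
  newtons=20,
)

```text
time_s: 1.85
tcp_pos: [480.0, -48.7, 231.1]
ee_rot: [2.326, 2.111, -0.001]
contact_force: [0.1, -0.7, 0.0]
finger_gap: 0.993
grip_force: 0.0
```

```bash
python3 - <<'E'
from h import *
rel([476.5,-53,84],84.5)
E
```

```text
tool shift [ -4.4  -3.  147.1] turn -0.0 obs 1.85 [480.  -48.7 231.1] 84.47359132643146 0.9934863661685256 0.0 [ 0.1 -0.7  0. ]
```

Request:
drive_tool(
  increments="85 -4 -3 30 0;85 0 0 45 0;85 0 0 42 0;85 0 0 20 0;85 0 0 10 0;85 0 0 0 0;50 0 0 0 0;36 0 0 0 0;30 0 0 0 0;30 0 0 0 0;30 0 0 0 0;30 0 0 0 0;30 0 0 0 0;30 0 0 0 0",
  newtons=25,
)

```text
time_s: 3.6
tcp_pos: [477.2, -51.9, 84.9]
ee_rot: [2.325, 2.112, 0.0]
contact_force: [-1.8, -0.3, 6.3]
finger_gap: 0.416
grip_force: 30.9
```

```bash
python3 - <<'E'
from h import *
rel([476.5,-53,84],84.5)
t=cv2.resize(optics.grab_frame('top')[190:265,280:410],None,fx=4,fy=4);s=cv2.resize(optics.grab_frame('side')[150:300,250:340],None,fx=3,fy=3)
im=np.zeros((450,790,3),np.uint8);im[:300,:520]=t;im[:,520:]=s;cv2.imwrite('pics/g1.png',im[:,:,::-1])
E
```

```text
tool shift [-1.1 -0.6  0.9] turn 0.0 obs 3.6 [477.2 -51.9  84.9] 84.50084582932428 0.4158493937650149 30.88851833366789 [-1.8 -0.3  6.3]
```

View pics/g1.png

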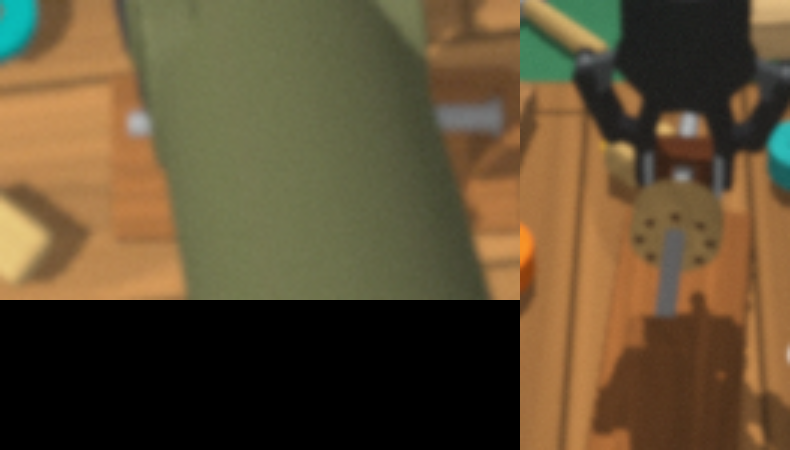

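Gripped: the opening of 35.5 mm matches the 36 mm collar, and the side view shows the collar between the pads at (685,155). Next I lift 4 mm to centre the hole on the bar, then slide along it.

Request:
drive_tool(
  increments="30 0 0 -2 0;30 0 0 -2 0;30 0 0 0 0;30 5 0 0 0;30 10 0 0 0;30 10 0 0 0;30 0 0 0 0",
  newtons=35,
)

```text
time_s: 4.58
tcp_pos: [479.3, -25.4, 88.3]
ee_rot: [-2.323, -2.115, -0.0]
contact_force: [0.4, -0.1, -0.2]
finger_gap: 0.42
grip_force: 34.9
```

Request:
drive_tool(
  increments="30 15 0 0 0;30 20 0 0 0;30 25 0 0 0;30 15 0 -10 0;30 15 0 -25 0;30 10 0 -10 0;30 0 0 0 0",
)

```text
time_s: 5.45
tcp_pos: [489.4, 73.3, 134.1]
ee_rot: [2.323, 2.113, 0.002]
contact_force: [-0.6, -0.1, -1.0]
finger_gap: 0.415
grip_force: 35.0
```

```bash
python3 - <<'E'
from h import *
rel([588,246,130],96)
p,y,M=sim(';'.join(['30 45 10 0 -0.05']*4));print(p,y,M.T@(np.array([588,246,130])-p))
E
```

```text
tool shift [181.2  81.8   4.3] turn -0.2 obs 5.45 [489.4  73.3 134.1] 84.56915424400684 0.4147930975692321 35.003736281068996 [-0.6 -0.1 -1. ]
[532.9 252.2 134.2] 96.02829041457494 [-12.   54.1   4.3]
```

Request:
drive_tool(
  increments="30 42 23 0 -0.05;30 42 23 0 -0.05;30 42 24 0 -0.05;30 42 24 0 -0.05;30 0 0 0 0;30 0 0 0 0",
)

```text
time_s: 6.2
tcp_pos: [585.6, 237.1, 131.8]
ee_rot: [-2.103, -2.333, 0.004]
contact_force: [-0.3, -0.7, -0.7]
finger_gap: 0.418
grip_force: 35.3
```

```bash
python3 - <<'E'
from h import *
rel([588,246,10],96)
cv2.imwrite('pics/t1.png',np.hstack([cv2.resize(optics.grab_frame('top')[120:270,100:230],(400,460)),cv2.resize(optics.grab_frame('side')[60:200,280:410],(400,460))])[:,:,::-1])
E
```

```text
tool shift [  8.8   3.6 121.8] turn -0.001 obs 6.2 [585.6 237.1 131.8] 95.91623748755298 0.41768070570660576 35.250468333251774 [-0.3 -0.7 -0.7]
```

View pics/t1.png

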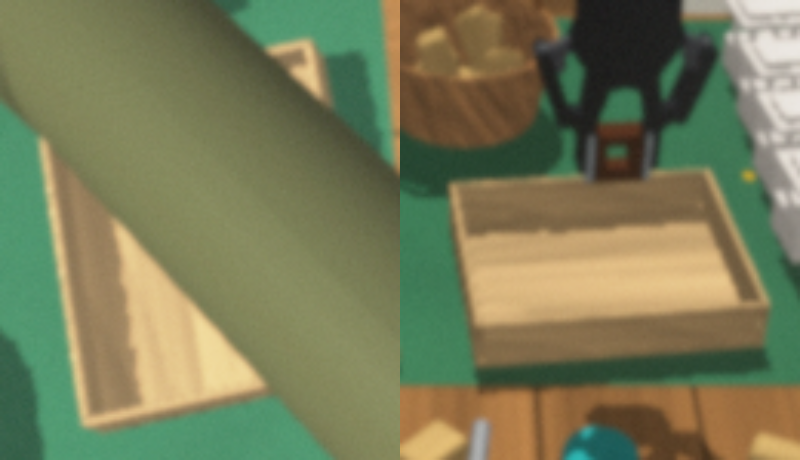

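The collar is off the bar and square between the fingers at (618,152), with its bottom about level with the fingertips. I'll lower it.

Request:
drive_tool(
  increments="30 4 2 30 0;30 4 2 40 0;30 0 0 30 0;30 0 0 10 0;30 0 0 4 0;30 0 0 2 0;30 0 0 0 0;30 0 0 0 0",
)

```text
time_s: 7.3
tcp_pos: [589.7, 247.0, 18.1]
ee_rot: [2.102, 2.333, 0.002]
contact_force: [0.5, 0.6, -0.7]
finger_gap: 0.415
grip_force: 35.2
```

Request:
drive_tool(
  increments="30 0 0 3 0;30 0 0 2 0;30 0 0 2 0;30 0 0 1 0;30 0 0 0 0;30 0 0 0 0",
)

```text
time_s: 8.05
tcp_pos: [589.3, 246.8, 9.3]
ee_rot: [2.103, 2.334, -0.0]
contact_force: [-0.1, 0.1, -0.2]
finger_gap: 0.415
grip_force: 35.2
```

Request:
drive_tool(
  increments="30 0 0 1 0;30 0 0 1 0;38 0 0 0 0;45 0 0 0 0;60 0 0 0 0;60 0 0 0 0;60 0 0 -10 0;60 0 0 -40 0;60 0 0 -50 0;60 0 0 -40 0;60 0 0 0 0",
)

```text
time_s: 9.43
tcp_pos: [591.4, 248.5, 152.2]
ee_rot: [2.1, 2.331, 0.011]
contact_force: [0.5, -0.0, -0.2]
finger_gap: 0.706
grip_force: 0.0
```

```bash
python3 - <<'E'
from h import *
rel([468,-100,150],84.5)
rel([466.5,-103,230],84.5)
cv2.imwrite('pics/t2.png',cv2.resize(optics.grab_frame('side')[60:300,240:420],(600,600))[:,:,::-1])
E
```

```text
tool shift [-333.8 -159.     0.4] turn 0.2 obs 9.43 [591.4 248.5 152.2] 95.97132266268795 0.7060531227867396 0.0 [ 0.5 -0.  -0.2]
tool shift [-336.4 -160.2  -79.6] turn 0.2 obs 9.43 [591.4 248.5 152.2] 95.97132266268795 0.7060531227867396 0.0 [ 0.5 -0.  -0.2]
```

View pics/t2.png

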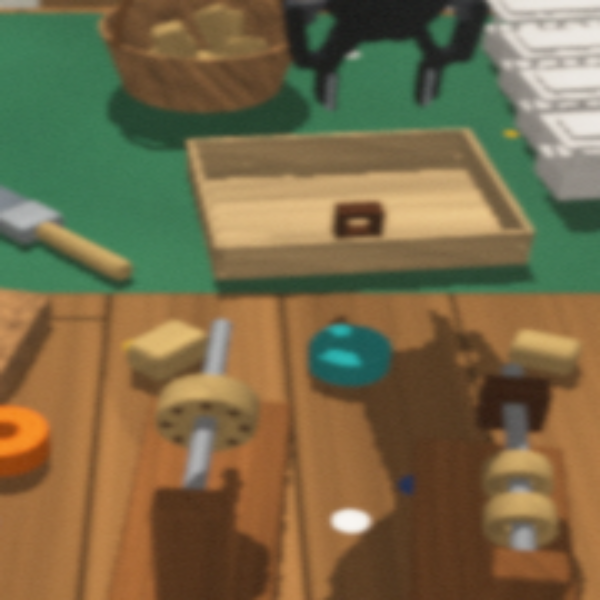

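The collar is standing in the tray at (358,219) and has been let go. The wheel is undisturbed on its bar at (208,412). Back to the wheel.

Request:
drive_tool(
  increments="85 -40 -16 -30 0.05;85 -50 -22 -20 0.05;85 -50 -22 0 0.05;85 -50 -22 0 0.05;85 -50 -22 0 0;85 -50 -22 0 0;85 -35 -15 0 0;85 0 0 0 0;85 0 0 0 0",
)

```text
time_s: 10.6
tcp_pos: [440.4, -72.7, 196.8]
ee_rot: [-2.324, -2.112, 0.0]
contact_force: [0.1, 0.2, 0.2]
finger_gap: 0.992
grip_force: 0.0
```

```bash
python3 - <<'E'
from h import *
rel([472,-103,82],84.5)
E
```

```text
tool shift [-27.2  34.5 114.7] turn 0.0 obs 10.6 [440.4 -72.7 196.8] 84.5259059933046 0.9922482631011528 0.0 [0.1 0.2 0.2]
```

Request:
drive_tool(
  increments="85 -14 17 0 0;85 -13 17 0 0;85 0 0 0 0;85 0 0 30 0;85 0 0 40 0;85 0 0 25 0;85 0 0 15 0;85 0 0 5 0;85 0 0 0 0;65 0 0 0 0;50 0 0 0 0;50 0 0 0 0;50 0 0 0 0;50 0 0 0 0;50 0 0 0 0",
  newtons=35,
)

```text
time_s: 12.48
tcp_pos: [472.3, -103.8, 83.2]
ee_rot: [2.325, 2.111, 0.0]
contact_force: [-1.7, 0.6, 5.9]
finger_gap: 0.637
grip_force: 36.9
```

```bash
python3 - <<'E'
from h import *
rel([472,-103,82],84.5)
cv2.imwrite('pics/g2.png',cv2.resize(optics.grab_frame('side')[150:300,240:360],(600,750))[100:700,:,::-1])
E
```

```text
tool shift [ 0.8 -0.4  1.2] turn -0.0 obs 12.47 [ 472.3 -103.8   83.2] 84.49713586316622 0.6373182908338891 36.91802574234316 [-1.7  0.6  5.9]
```

View pics/g2.png

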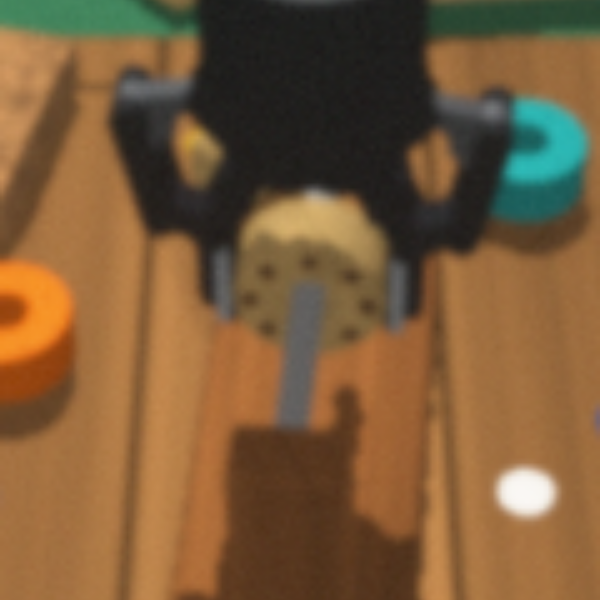

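The wheel is gripped at (312,270) with the bar in its hole. The opening of 54.4 mm is a little under 56, so I'll regrip 5 mm lower and check.

Request:
drive_tool(
  increments="65 0 0 0 0;70 0 0 0 0;70 0 0 3 0;70 0 0 2 0;70 0 0 0 0;50 0 0 0 0;50 0 0 0 0;50 0 0 0 0;50 0 0 0 0;50 0 0 0 0;50 0 0 0 0",
)

```text
time_s: 13.9
tcp_pos: [472.0, -103.6, 77.4]
ee_rot: [2.325, 2.112, 0.0]
contact_force: [1.1, 0.0, 0.6]
finger_gap: 0.636
grip_force: 36.9
```

Request:
drive_tool(
  increments="50 0 0 -2 0;50 0 0 -2 0;50 0 0 0 0;50 5 0 0 0;50 10 0 0 0;50 15 0 0 0;50 0 0 0 0",
)

```text
time_s: 14.78
tcp_pos: [474.8, -71.6, 81.4]
ee_rot: [-2.322, -2.116, -0.001]
contact_force: [-0.1, 0.5, -0.7]
finger_gap: 0.64
grip_force: 36.9
```

Request:
drive_tool(
  increments="50 15 0 0 0;50 20 0 0 0;50 20 0 0 0;50 20 0 0 0;50 20 0 0 0;50 15 0 0 0;50 10 0 -10 0;50 10 0 -25 0;50 10 0 -25 0;50 0 0 0 0;50 0 0 0 0",
)

```text
time_s: 16.15
tcp_pos: [487.7, 64.9, 140.9]
ee_rot: [2.326, 2.111, -0.002]
contact_force: [0.5, 0.2, -1.6]
finger_gap: 0.634
grip_force: 37.1
```

```bash
python3 - <<'E'
from h import *
rel([578,332,140],96)
p,y,M=sim(';'.join(['50 45 18 0 -0.04']*5));print(p,y,M.T@(np.array([578,332,140])-p))
E
```

```text
tool shift [274.5  64.1   0.6] turn -0.201 obs 16.15 [487.7  64.9 140.9] 84.46129434208461 0.6344136442170124 37.083085142076015 [ 0.5  0.2 -1.6]
[581.3 288.1 140.7] 95.92045092421586 [44.   1.2  0.6]
```

Request:
drive_tool(
  increments="50 45 18 0 -0.04;50 45 18 0 -0.04;50 45 18 0 -0.04;50 45 18 0 -0.04;50 45 18 0 -0.04;50 40 2 0 0;50 0 0 0 0;50 0 0 0 0",
)

```text
time_s: 17.15
tcp_pos: [579.1, 327.4, 139.7]
ee_rot: [2.103, 2.333, -0.004]
contact_force: [0.2, -0.6, -0.3]
finger_gap: 0.635
grip_force: 37.1
```

```bash
python3 - <<'E'
from h import *
rel([578,332,10],96)
cv2.imwrite('pics/t3.png',cv2.resize(optics.grab_frame('side')[40:200,260:420],(600,600))[:,:,::-1])
E
```

```text
tool shift [  4.9  -0.4 129.7] turn -0.001 obs 17.15 [579.1 327.4 139.7] 95.9334708142917 0.6354172114792879 37.13656648993492 [ 0.2 -0.6 -0.3]
```

View pics/t3.png

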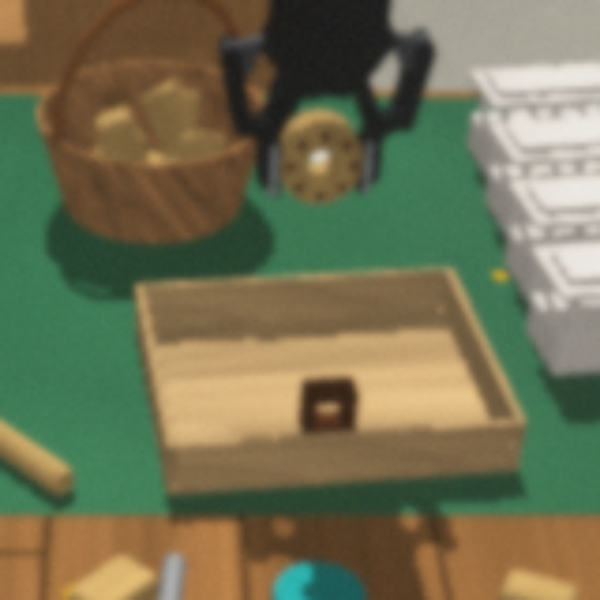

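The wheel is held square at (320,155), its bottom about level with the fingertips, and the collar is at (328,404) in the tray. I'll lower it gently.

Request:
drive_tool(
  increments="50 0 0 30 0;50 0 0 40 0;50 0 0 30 0;50 0 0 16 0;50 0 0 5 0;50 0 0 0 0;50 0 0 2 0;50 0 0 1 0;50 0 0 1 0;50 0 0 0 0;50 0 0 0 0",
)

```text
time_s: 18.58
tcp_pos: [579.3, 328.8, 16.3]
ee_rot: [2.103, 2.334, -0.0]
contact_force: [0.1, 0.1, -1.0]
finger_gap: 0.638
grip_force: 37.2
```

Request:
drive_tool(
  increments="50 0 0 2 0;50 0 0 2 0;50 0 0 1 0;50 0 0 1 0;50 0 0 1 0;50 0 0 0 0;50 0 0 0 0",
)

```text
time_s: 19.45
tcp_pos: [579.4, 328.8, 9.3]
ee_rot: [2.103, 2.334, 0.0]
contact_force: [-0.7, 0.3, -0.4]
finger_gap: 0.634
grip_force: 37.2
```

Request:
drive_tool(
  increments="50 0 0 1 0;50 0 0 1 0;50 0 0 0 0;56 0 0 0 0;60 0 0 0 0;68 0 0 0 0;75 0 0 0 0;75 0 0 0 0;75 0 0 0 0;75 0 0 -10 0;75 0 0 -20 0;75 0 0 -40 0;75 0 0 -50 0;75 0 0 -40 0;75 0 0 0 0;75 0 0 0 0;75 0 0 0 0;75 0 0 0 0",
)

```text
time_s: 21.7
tcp_pos: [578.8, 328.4, 166.1]
ee_rot: [-2.102, -2.333, 0.003]
contact_force: [-0.5, 0.3, 0.7]
finger_gap: 0.876
grip_force: 0.0
```

```bash
python3 - <<'E'
from h import *
a=optics.grab_frame('side');r0=r.get_obs()["time_s"]
for _ in range(10): b=optics.grab_frame('side')
print(r0,r.get_obs()["time_s"],np.abs(a.astype(int)-b)[100:180,290:400].max(),r.get_obs()["contact_force"])
cv2.imwrite('pics/t4.png',cv2.resize(b[40:200,260:420],(600,600))[:,:,::-1])
E
```

```text
21.75 22.25 19 [-0.5  0.3  0.4]
```

View pics/t4.png

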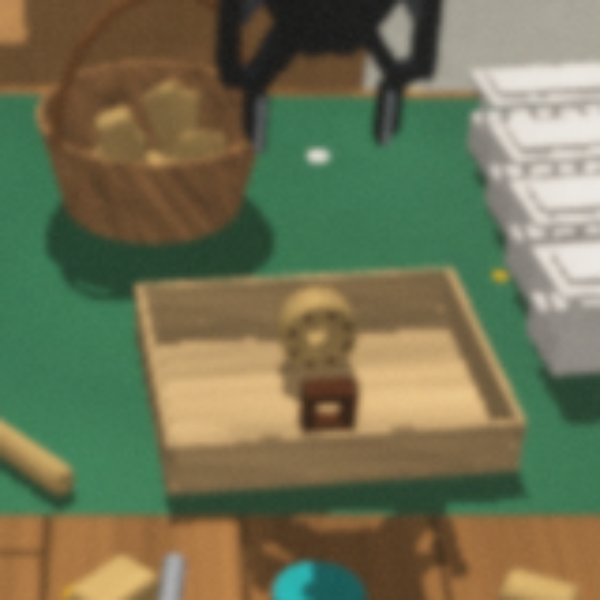

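Both parts are at rest in the tray, the wheel at (318,328) and the collar at (328,402), and the gripper is clear of everything.

```bash
python3 -c "
from bench import ticket
print(ticket.job_done())"
```

```text
the job is handed in; nothing more can be done
None
```

I set the collar, then the large wheel, down in the tray and released both; they looked at rest with the gripper clear, and I handed the job in at about 22 s (no verdict was returned).

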